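# Hang the keyhole patch plate on its screw

### The job

Take the black patch plate that has the keyhole (a round hole running up into a narrow slot) out of its stand, put the hole over the screw head on the upright aluminium panel, and lower it so that the screw slides up the slot to its end and the plate hangs there upright behind the head, then let go. Leave the other plate, which has only a round hole, standing in its stand.

Things in the scene. Friction and masses are not known exactly. Their poses are not given: they have to be found in the camera images.
- keyhole_plate: Black plate, 8 mm thick (x), 90 wide (y), 100 high, plus a central grip tab on top 36 wide, 45 high; 145 in all, 0.17 kg. Four metal sockets stand 8 mm out of its +x face; back flat. Stands upright in a grey stand: slot 10 mm wide, floor 6 mm above the table, walls 22 high. Origin: middle of the lower edge, mid thickness; x to the socket side, z up. Grip the tab across its thickness, near its top.
- slot_end (a point): Upper closed end of the keyhole's slot, mid thickness; axes as the plate's. 82 mm above the plate's origin, 63 below the tab's top. The keyhole: octagonal hole 42 mm across, centred 42 mm below this point, narrowing at 45 degrees into a slot 12 mm wide that runs up to this point.
- screw (a point): On the axis of a level screw (shank 6 mm thick; head 22 mm across, 6 thick) in a fixed upright panel 120 wide, 118 high. Midway in the 20 mm gap between panel face and head, 105 mm above the table. x: out along the screw to the head (within 0.5 rad of world x, the far side from the robot); z up. Hung: slot end 3 mm above this point, sockets facing out (+x), tab above the panel's top.
- round_hole_plate: The plate to leave alone: like the other in size, sockets and stand (top 151 mm above the table), but its tab is 70 mm wide, nearly the full width, and it has only a round (octagonal) 42 mm hole, no slot. Origin and axes as for the keyhole plate.
Not all that is in view belongs to the job. Several things look just like the part that bears screw: the one meant starts farthest to the robot's right.

How it is judged:
By the outcome, as a careful person would: the job done as asked, in the order asked, and still so for the second after the job is handed in, with the robot touching nothing.
It also fails if it takes over 51 s, if anything falls off the work surface, if the arm or the gripper's body presses on something with over 40 N, if the wrist force passes 120 N, or if a joint passes its speed limit or range.

### The arm

A 7-joint arm with a two-finger parallel gripper is mounted at the origin on the work surface. World frame = base frame: x ahead of the robot, y to its left, z up, the work surface at z = 0. Lengths are in m, angles in rad, forces in N, time in s.
With the tool pointing down it reaches from about 0.4 to 0.85 m from the base axis. Payload 10.4 kg.
Tool frame: the origin (TCP) lies midway between the tips of the shut fingers; the grasp point (between the pads) lies 19 mm behind it (grip_point_offset is the z of the grasp point in the tool frame, in m); z points along the fingers, y is the line along which they close (so a half turn about z gives the same grasp; the last joint's range is limited). The gripper opens to 87 mm and grips with 3 to 60 N. Pads are 19 mm wide; open, the fingers measure 117 mm over their backs; the gripper's body (75 mm by 190 mm) begins 51 mm behind the grasp point.
Start: joints at [1.186, 0.332, -0.065, 1.46, 0.022, 1.35, -0.088], TCP at [0.221, -0.585, 0.223] pointing down, gripper open.
Joint ranges: [-2.6, 2.6], [-0.5, 2.12], [-1.47, 1.34], [0.16, 2.42], [-1.27, 4.41], [0.06, 2.06], [-2.6, 2.6]. Speed limits (rad/s): [2.22, 2.22, 2.79, 2.79, 3.14, 3.14, 3.14].

### API

Orientations are given as a rotation vector (axis times angle).
In Python, from rig import * gives the robot as it stands.
- The arm moves only by the tool drive_tool, never from a script. Its argument "targets" is a list of rows, each an object of numbers: "rx", "ry", "rz": the turn, a rotation vector about the tool's x, y, z in rad; "dx", "dy", "dz": the shift along the tool's x, y, z in mm; "claw": the finger opening in mm, from 0 to 87. A call has 1 to 20 rows; each row is the pose to reach, as a shift and turn from the pose commanded when the call began, along the tool's axes at that moment; what a row does not reach only later rows make up. A row lasts 1/12 s, in which the tool goes at most 41.7 mm and 7.16 degrees, less where a joint would pass 70% of its speed; a pose out of reach is approached as far as the arm can. A call with a gripper value outside its range is refused whole. The fingers move at their own pace and stop on an object; "force" is the grip in N (left out, the last holds). Time passes only in rows, so rows that repeat a pose let the fingers close. It gives the time, the measured TCP pose, the force, the opening and the grip force at its end, in the units of the state.
- get_state(): the state, without advancing time (a new reading comes with each control period).
- capture(name): name is "scene" or "top" or "wrist"; returns the picture (400x640x3 uint8, red, green, blue); there is no depth.
- get_calibration(name): a dict with "fx", "fy", "cx", "cy" (pixels), "R" (3x3) and "t" (3): a world point X has camera coordinates R X + t. Camera axes: x right, y down, z forward; pixel columns grow to the right and rows downward; lengths in m; the calibration is good to about 2 mm. The wrist camera is an equidistant fisheye: a pixel r from the principal point sees the ray r / f radians off the axis. A picture is of the moment at which its call begins: read the wrist's pose just before it. get_calibration takes no time and is no camera call; for the wrist camera it gives the pose at the moment of the call.
- close_job(): hands the job in; it is judged then, once.
The state is a dict: "t": time; "joint_pos": joint angles; "joint_vel": joint speeds; "tau": joint torques, N m; "position": TCP position; "orientation": TCP orientation; "ft_force": force on the tool from outside, world axes, zero at the start; "wrist_torque": the same for the moment, N m; "grip_width": finger opening in m; "gripper_force": force on a finger pad.
Only numpy, scipy, OpenCV 4.12 (cv2) and the standard library are available. Lean on these libraries where they do the work, as an engineer would, in place of code of your own. Each camera call takes 0.05 s, during which the arm holds its last target. There are 200 camera calls.

## Working session

There is one attempt and no reset: what is moved stays moved. The work goes in short steps, Python scripts to look and compute and a tool call to move; the robot and the scene stay as the last step left them, time stands still between calls to the robot, and variables do not carry over. Pictures are saved under pics/ and viewed, at most 10 in all, crops included, and the job is handed in when it is done.

Besides the shell and the picture viewer there is one more tool, called after "Emit:" as name(argument=value, ...) on one line, values as JSON. drive_tool: Moves the arm, as the interface text tells. Its arguments: {"type":"object","properties":{"targets":{"type":"array","items":{"type":"object","properties":{"rx":{"type":"number"},"ry":{"type":"number"},"rz":{"type":"number"},"dx":{"type":"number"},"dy":{"type":"number"},"dz":{"type":"number"},"claw":{"type":"number"}}}},"force":{"type":"number"}},"required":["targets"]}

```bash
ls; mkdir -p pics
python3 - <<'E'
from rig import *
import cv2,numpy as np
s=get_state();print(s['t'],s['position'],s['orientation'])
for n in ["scene","top"]:
    c=get_calibration(n);print(n,c)
    cv2.imwrite(f"pics/{n}0.png",capture(n)[:,:,::-1])
E
```

```text
pics
0.0 [ 0.2210819  -0.58418403  0.2217476 ] [-3.08897781e+00 -5.65025835e-01  5.09054945e-04]
scene {'fx': 368.8673600095764, 'fy': 368.8673600095764, 'cx': 320.121614126921, 'cy': 199.3580228464836, 'R': array([[ 0.61092615,  0.79168618,  0.00149546],
       [ 0.68096321, -0.52451841, -0.5110475 ],
       [-0.40380484,  0.31323063, -0.85955117]]), 't': array([-0.37301237, -0.35625986,  1.09782253])}
top {'fx': 497.1848970216062, 'fy': 497.1848970216062, 'cx': 316.2995729839265, 'cy': 200.5798444657931, 'R': array([[-0.01545977, -0.99957067,  0.02488924],
       [-0.98918633,  0.01165879, -0.14620015],
       [ 0.1458472 , -0.02688032, -0.98894188]]), 't': array([0.01652844, 0.59959399, 0.90110689])}
```

View pics/scene0.png

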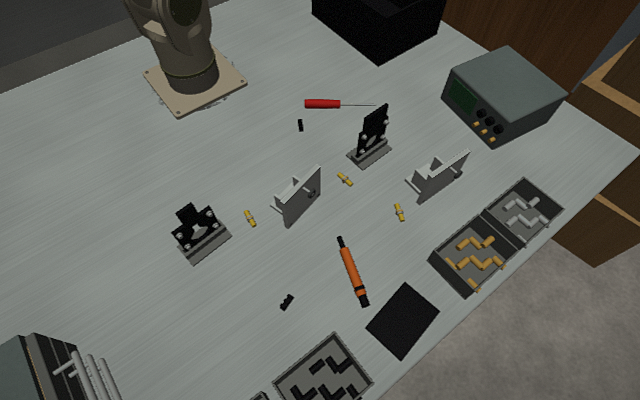

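View pics/top0.png

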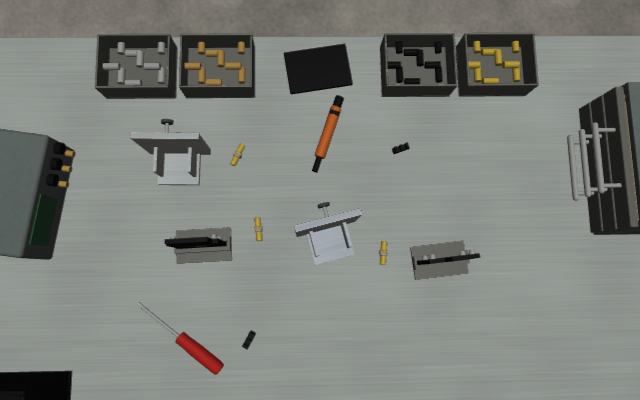

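Candidates for the plate: scene (195,225), which is top (445,260), has a narrow tab. Scene (375,130), which is top (200,243), has a wide tab. Candidates for the panel: top (328,222) and top (170,145). The one at (328,222) is further right (−y), so it fits. I'll confirm both in an enlarged crop.

Run:
```python
import cv2,numpy as np
s=cv2.imread("pics/scene0.png");t=cv2.imread("pics/top0.png")
f=lambda im,x,y,w,h:cv2.resize(im[y:y+h,x:x+w],(400,300),interpolation=cv2.INTER_CUBIC)
cv2.imwrite("pics/crop1.png",np.vstack([np.hstack([f(s,155,190,100,75),f(s,260,155,100,75)]),np.hstack([f(t,400,220,100,75),f(t,280,190,100,75)])]))
```

```text
(no output)
```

View pics/crop1.png

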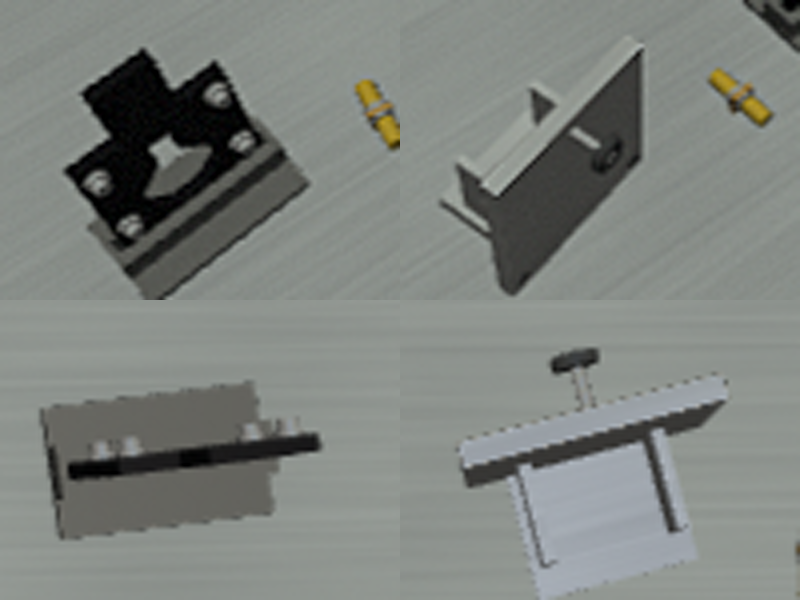

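The keyhole plate is at scene (195,225): narrow tab, slot visible, sockets toward +x. The right-hand panel has its screw head at top (324,205) and scene (312,193). Next I compute positions.

```bash
cat > h.py <<'E'
import numpy as np
def ray(c,u,v):
    p=(np.array([u,v],float)-[c['cx'],c['cy']])/[c['fx'],c['fy']]
    return -c['R'].T@c['t'], c['R'].T@np.array([*p,1])
def fray(c,u,v):
    q=(np.array([u,v],float)-[c['cx'],c['cy']])/[c['fx'],c['fy']];r=np.hypot(*q)
    d=np.array([*(q*np.sinc(r/np.pi)/1),np.cos(r)])
    return -c['R'].T@c['t'], c['R'].T@d
def onz(r,z): return r[0]+r[1]*(z-r[0][2])/r[1][2]
def tri(*rs):
    A=0;b=0
    for o,d in rs:
        d=d/np.linalg.norm(d);P=np.eye(3)-np.outer(d,d);A=A+P;b=b+P@o
    x=np.linalg.solve(A,b);return x,[np.linalg.norm(np.cross(x-o,d/np.linalg.norm(d))) for o,d in rs]
def fproj(c,X):
    p=c['R']@np.asarray(X,float)+c['t'];th=np.arctan2(np.hypot(p[0],p[1]),p[2]);k=th/np.hypot(p[0],p[1])
    return np.array([c['cx']+c['fx']*k*p[0],c['cy']+c['fy']*k*p[1]])
E
python3 - <<'E'
from rig import *
from h import *
np.set_printoptions(precision=4,suppress=True)
S=get_calibration("scene");T=get_calibration("top");print(ray(S,0,0)[0],ray(T,0,0)[0])
print("tab",onz(ray(S,175.8,213.8),.151),onz(ray(S,191.8,202.5),.151))
# shoulder ends in top view
t=lambda x,y,z:onz(ray(T,280+(x-400)/4,190+(y-300)/4),z)
p=lambda x,y,z:onz(ray(T,400+x/4,220+(y-300)/4),z)
print("shoulders",p(68,468,.106),p(320,442,.106))
print("panel",t(460,443,.118),t(725,374,.118),t(465,470,.118),t(727,400,.118))
print("head",tri(ray(T,323.75,205),ray(S,311.7,193)), "shank root",t(588,405,.105),"head z",t(575,360,.105))
E
```

```text
[ 0.9138 -0.2354  0.7621] [0.4619 0.0338 0.9784]
tab [ 0.486  -0.2473  0.151 ] [ 0.4822 -0.2118  0.151 ]
shoulders [ 0.4798 -0.1647  0.106 ] [ 0.4895 -0.2767  0.106 ]
panel [0.5451 0.048  0.118 ] [ 0.5739 -0.0681  0.118 ] [0.5334 0.046  0.118 ] [ 0.5624 -0.0686  0.118 ]
head (array([ 0.5828, -0.0022,  0.1075]), [np.float64(0.0009511215516477463), np.float64(0.000951121551647714)]) shank root [ 0.5625 -0.0085  0.105 ] head z [ 0.5827 -0.0031  0.105 ]
```

```bash
cat >> h.py <<'E'
from scipy.spatial.transform import Rotation as Ro
def down(yaw): # tool y along yaw, z down
    y=np.array([np.cos(yaw),np.sin(yaw),0]);z=np.array([0,0,-1.]);return np.column_stack([np.cross(y,z),y,z])
def go(s,pts,yaw):
    R=Ro.from_rotvec(s['orientation']);
    for p in pts: print("d",np.round(R.inv().apply(np.array(p)-s['position'])*1000,1),"r",np.round((R.inv()*Ro.from_matrix(down(yaw))).as_rotvec(),3))
E
python3 - <<'E'
from rig import *
from h import *
s=get_state();go(s,[(.28,-.36,.28),(.488,-.229,.28)],.1)
E
```

```text
d [ 134.5 -188.9  -57.9] r [-1.000e-03 -1.000e-03 -1.309e+00]
d [ 375.4 -237.8  -57.9] r [-1.000e-03 -1.000e-03 -1.309e+00]
```

Emit:
drive_tool(targets=[{"dx": 134, "dy": -189, "dz": -58, "rz": -1.309, "claw": 60}, {"dx": 134, "dy": -189, "dz": -58, "rz": -1.309, "claw": 60}, {"dx": 134, "dy": -189, "dz": -58, "rz": -1.309, "claw": 60}, {"dx": 134, "dy": -189, "dz": -58, "rz": -1.309, "claw": 60}, {"dx": 134, "dy": -189, "dz": -58, "rz": -1.309, "claw": 60}, {"dx": 134, "dy": -189, "dz": -58, "rz": -1.309, "claw": 60}, {"dx": 375, "dy": -238, "dz": -58, "rz": -1.309, "claw": 60}, {"dx": 375, "dy": -238, "dz": -58, "rz": -1.309, "claw": 60}, {"dx": 375, "dy": -238, "dz": -58, "rz": -1.309, "claw": 60}, {"dx": 375, "dy": -238, "dz": -58, "rz": -1.309, "claw": 60}, {"dx": 375, "dy": -238, "dz": -58, "rz": -1.309, "claw": 60}, {"dx": 375, "dy": -238, "dz": -58, "rz": -1.309, "claw": 60}, {"dx": 375, "dy": -238, "dz": -58, "rz": -1.309, "claw": 60}, {"dx": 375, "dy": -238, "dz": -58, "rz": -1.309, "claw": 60}, {"dx": 375, "dy": -238, "dz": -58, "rz": -1.309, "claw": 60}])

```text
invalid input at $.targets[0]: expected keys rx, ry, rz, dx, dy, dz, claw
```

Run:
```python
from rig import *
from h import *
import cv2
c=get_calibration("wrist");s=get_state();im=capture("wrist")[:,:,::-1]
cv2.imwrite("pics/w1.png",im);np.savez("w1.npz",**c)
print(s['t'],s['position'],s['grip_width'],-c['R'].T@c['t'],c['R'][2],c['fx'],fproj(c,[.488,-.229,.151]))
```

```text
0.1 [ 0.22111114 -0.58422026  0.22182645] 0.08687684806810081 [ 0.29380888 -0.55641506  0.38444475] [-0.26435466 -0.09857583 -0.9593745 ] 309.70691628693146 [ 103.63180302 -126.75758655]
```

View pics/w1.png

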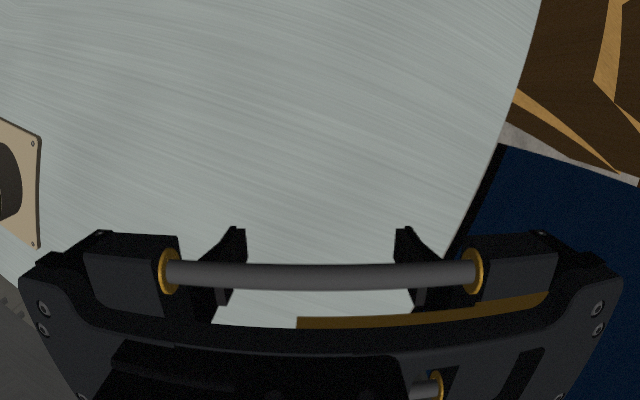

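All keys are required in each row. The picture shows the wrist camera from the start pose, with the fingers at (225,260) and (415,260), and no plate in view. I'll resend the move.

Emit:
drive_tool(targets=[{"dx": 134, "dy": -189, "dz": -58, "rx": 0, "ry": 0, "rz": -1.309, "claw": 60}, {"dx": 134, "dy": -189, "dz": -58, "rx": 0, "ry": 0, "rz": -1.309, "claw": 60}, {"dx": 134, "dy": -189, "dz": -58, "rx": 0, "ry": 0, "rz": -1.309, "claw": 60}, {"dx": 134, "dy": -189, "dz": -58, "rx": 0, "ry": 0, "rz": -1.309, "claw": 60}, {"dx": 134, "dy": -189, "dz": -58, "rx": 0, "ry": 0, "rz": -1.309, "claw": 60}, {"dx": 134, "dy": -189, "dz": -58, "rx": 0, "ry": 0, "rz": -1.309, "claw": 60}, {"dx": 375, "dy": -238, "dz": -58, "rx": 0, "ry": 0, "rz": -1.309, "claw": 60}, {"dx": 375, "dy": -238, "dz": -58, "rx": 0, "ry": 0, "rz": -1.309, "claw": 60}, {"dx": 375, "dy": -238, "dz": -58, "rx": 0, "ry": 0, "rz": -1.309, "claw": 60}, {"dx": 375, "dy": -238, "dz": -58, "rx": 0, "ry": 0, "rz": -1.309, "claw": 60}, {"dx": 375, "dy": -238, "dz": -58, "rx": 0, "ry": 0, "rz": -1.309, "claw": 60}, {"dx": 375, "dy": -238, "dz": -58, "rx": 0, "ry": 0, "rz": -1.309, "claw": 60}, {"dx": 375, "dy": -238, "dz": -58, "rx": 0, "ry": 0, "rz": -1.309, "claw": 60}, {"dx": 375, "dy": -238, "dz": -58, "rx": 0, "ry": 0, "rz": -1.309, "claw": 60}, {"dx": 375, "dy": -238, "dz": -58, "rx": 0, "ry": 0, "rz": -1.309, "claw": 60}, {"dx": 375, "dy": -238, "dz": -58, "rx": 0, "ry": 0, "rz": -1.309, "claw": 60}])

```text
t: 1.48
position: [0.4868, -0.2303, 0.2805]
orientation: [-2.11, -2.328, 0.001]
ft_force: [0.1, -1.6, 0.3]
grip_width: 0.0601
gripper_force: 0.0
```

Run:
```python
from rig import *
from h import *
import cv2
c=get_calibration("wrist");s=get_state();im=capture("wrist")[:,:,::-1]
cv2.imwrite("pics/w2.png",im);np.savez("w2.npz",**c)
print(s['t'],s['position'],s['orientation'],s['grip_width'],-c['R'].T@c['t'],fproj(c,[.488,-.229,.151]))
```

```text
1.4833 [ 0.48683505 -0.23032425  0.28045656] [-2.10991886e+00 -2.32751452e+00  1.09222910e-03] 0.06007123733965885 [ 0.47955697 -0.15260395  0.44302764] [321.28287389 185.71838065]
```

View pics/w2.png

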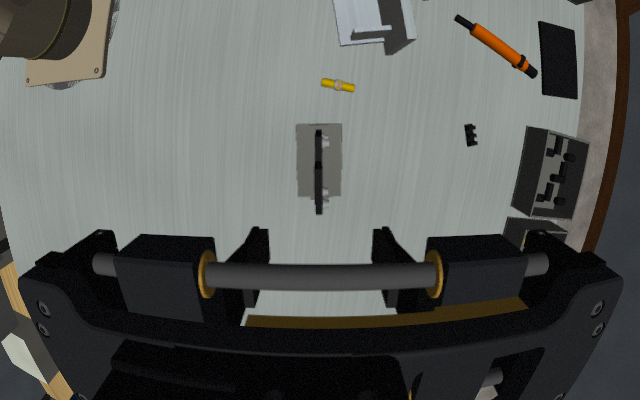

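The wrist view shows the plate edge-on at about u=319, v=130–214, between the fingers. I'll refine it with a mask.

Run:
```python
from h import *
import cv2
c=dict(np.load("w2.npz"));im=cv2.imread("pics/w2.png");g=im.max(2)
for v in range(126,220,4):
    u=np.where(g[v,295:345]<45)[0]+295
    if len(u): print(v,u.min(),u.max(),len(u),end=' | ')
print()
for u,v,z in [(319,145,.106),(319,165,.151),(319,200,.151),(319,214,.106)]:
    print(onz(fray(c,u,v),z))
```

```text
130 316 320 5 | 134 315 320 6 | 138 315 320 6 | 142 315 320 6 | 146 315 320 6 | 150 316 321 6 | 154 316 320 5 | 158 316 320 5 | 162 315 321 7 | 166 315 321 7 | 170 315 321 7 | 174 315 321 7 | 178 315 321 7 | 182 315 321 7 | 186 315 321 7 | 190 315 320 6 | 194 315 321 7 | 198 315 321 7 | 202 315 321 7 | 206 316 320 5 | 210 316 320 5 | 
[ 0.4822444 -0.1951943  0.106    ]
[ 0.48377779 -0.2087603   0.151     ]
[ 0.48720777 -0.24373687  0.151     ]
[ 0.49004085 -0.27468013  0.106     ]
```

Emit:
drive_tool(targets=[{"dx": 1, "dy": -1, "dz": 40, "rx": 0, "ry": 0, "rz": 0, "claw": 50}, {"dx": 1, "dy": -1, "dz": 80, "rx": 0, "ry": 0, "rz": 0, "claw": 40}, {"dx": 1, "dy": -1, "dz": 120, "rx": 0, "ry": 0, "rz": 0, "claw": 40}, {"dx": 1, "dy": -1, "dz": 145, "rx": 0, "ry": 0, "rz": 0, "claw": 40}, {"dx": 1, "dy": -1, "dz": 160, "rx": 0, "ry": 0, "rz": 0, "claw": 40}, {"dx": 1, "dy": -1, "dz": 160, "rx": 0, "ry": 0, "rz": 0, "claw": 40}, {"dx": 1, "dy": -1, "dz": 160, "rx": 0, "ry": 0, "rz": 0, "claw": 40}])

```text
t: 2.12
position: [0.4859, -0.229, 0.1207]
orientation: [-2.109, -2.328, 0.001]
ft_force: [0.4, -0.4, 1.0]
grip_width: 0.0403
gripper_force: 0.0
```

Emit:
drive_tool(targets=[{"dx": 0, "dy": 0, "dz": 0, "rx": 0, "ry": 0, "rz": 0, "claw": 4}, {"dx": 0, "dy": 0, "dz": 0, "rx": 0, "ry": 0, "rz": 0, "claw": 4}, {"dx": 0, "dy": 0, "dz": 0, "rx": 0, "ry": 0, "rz": 0, "claw": 4}, {"dx": 0, "dy": 0, "dz": 0, "rx": 0, "ry": 0, "rz": 0, "claw": 4}, {"dx": 0, "dy": 0, "dz": 0, "rx": 0, "ry": 0, "rz": 0, "claw": 4}, {"dx": 0, "dy": 0, "dz": 0, "rx": 0, "ry": 0, "rz": 0, "claw": 4}], force=30)

```text
t: 2.62
position: [0.4868, -0.2284, 0.1209]
orientation: [2.107, 2.329, 0.0]
ft_force: [-0.9, 0.2, -0.1]
grip_width: 0.0092
gripper_force: 0.6
```

Emit:
drive_tool(targets=[{"dx": 0, "dy": 0, "dz": 0, "rx": 0, "ry": 0, "rz": 0, "claw": 4}, {"dx": 0, "dy": 0, "dz": 0, "rx": 0, "ry": 0, "rz": 0, "claw": 4}, {"dx": 0, "dy": 0, "dz": 0, "rx": 0, "ry": 0, "rz": 0, "claw": 4}, {"dx": 0, "dy": 0, "dz": 0, "rx": 0, "ry": 0, "rz": 0, "claw": 4}, {"dx": 0, "dy": 0, "dz": -10, "rx": 0, "ry": 0, "rz": 0, "claw": 4}, {"dx": 0, "dy": 0, "dz": -20, "rx": 0, "ry": 0, "rz": 0, "claw": 4}, {"dx": 0, "dy": 0, "dz": -50, "rx": 0, "ry": 0, "rz": 0, "claw": 4}, {"dx": 0, "dy": 0, "dz": -90, "rx": 0, "ry": 0, "rz": 0, "claw": 4}, {"dx": 0, "dy": 0, "dz": -130, "rx": 0, "ry": 0, "rz": 0, "claw": 4}, {"dx": 0, "dy": 0, "dz": -150, "rx": 0, "ry": 0, "rz": 0, "claw": 4}, {"dx": 0, "dy": 0, "dz": -150, "rx": 0, "ry": 0, "rz": 0, "claw": 4}])

```text
t: 3.53
position: [0.4889, -0.2287, 0.2768]
orientation: [2.101, 2.323, 0.004]
ft_force: [-0.2, -0.4, -2.1]
grip_width: 0.0076
gripper_force: 29.9
```

Run:
```python
from rig import *
from h import *
s=get_state();print(s['position']);go(s,[(.643,.0125,.27)],.243)
```

```text
[ 0.48889923 -0.22872636  0.27684735]
d [224.6 177.4   7.1] r [ 0.007  0.005 -0.143]
```

Emit:
drive_tool(targets=[{"dx": 22, "dy": 18, "dz": 0, "rx": 0, "ry": 0, "rz": -0.02, "claw": 4}, {"dx": 50, "dy": 40, "dz": 0, "rx": 0, "ry": 0, "rz": -0.05, "claw": 4}, {"dx": 78, "dy": 62, "dz": 0, "rx": 0, "ry": 0, "rz": -0.08, "claw": 4}, {"dx": 106, "dy": 84, "dz": 0, "rx": 0, "ry": 0, "rz": -0.11, "claw": 4}, {"dx": 134, "dy": 106, "dz": 0, "rx": 0, "ry": 0, "rz": -0.143, "claw": 4}, {"dx": 162, "dy": 128, "dz": 0, "rx": 0, "ry": 0, "rz": -0.143, "claw": 4}, {"dx": 190, "dy": 150, "dz": 0, "rx": 0, "ry": 0, "rz": -0.143, "claw": 4}, {"dx": 214, "dy": 169, "dz": 0, "rx": 0, "ry": 0, "rz": -0.143, "claw": 4}, {"dx": 224, "dy": 177, "dz": 0, "rx": 0, "ry": 0, "rz": -0.143, "claw": 4}, {"dx": 224, "dy": 177, "dz": 0, "rx": 0, "ry": 0, "rz": -0.143, "claw": 4}, {"dx": 224, "dy": 177, "dz": 0, "rx": 0, "ry": 0, "rz": -0.143, "claw": 4}, {"dx": 224, "dy": 177, "dz": 0, "rx": 0, "ry": 0, "rz": -0.143, "claw": 4}])

```text
t: 4.53
position: [0.6401, 0.0108, 0.2702]
orientation: [1.937, 2.473, -0.002]
ft_force: [0.2, -1.1, -2.1]
grip_width: 0.0077
gripper_force: 30.0
```

Run:
```python
from rig import *
from h import *
import cv2
c=get_calibration("wrist");s=get_state();im=capture("wrist")[:,:,::-1]
cv2.imwrite("pics/w3.png",im);np.savez("w3.npz",**c)
cv2.imwrite("pics/s3.png",capture("scene")[:,:,::-1])
s2=get_state()
print(s['t'],s['position'],s2['position'],s['orientation'],s['grip_width'],-c['R'].T@c['t'],fproj(c,[.5825,-.0025,.105]))
a=cv2.imread("pics/s3.png")
cv2.imwrite("pics/v3.png",np.vstack([im[30:230,120:520].repeat(2,0).repeat(2,1)[:, :800][100:400],cv2.resize(a[120:270,200:600],(800,300),interpolation=2)]))
```

```text
4.5333 [0.64005338 0.01080525 0.27018783] [0.64009039 0.01044137 0.27056089] [ 1.93738561e+00  2.47305422e+00 -1.71105116e-03] 0.007725434302504524 [0.62183891 0.08670213 0.43272458] [266.17707155 177.71505835]
```

View pics/v3.png

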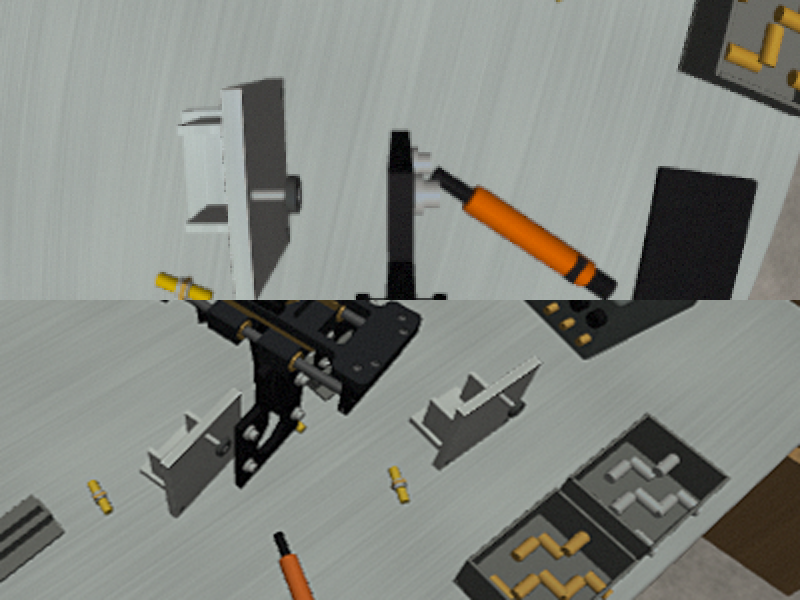

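Wrist view: head centre at (267.5,177), against (266.2,177.7) predicted from the top/scene fix. The panel and held plate look parallel. In the scene view the plate hangs upright with its sockets outward.

Run:
```python
from rig import *
from h import *
np.set_printoptions(precision=4,suppress=True)
c=dict(np.load("w3.npz"));S=get_calibration("scene");T=get_calibration("top")
w=lambda x,y:fray(c,120+x/2,80+y/2)
a,b=onz(w(242.5,88),.118),onz(w(254,297),.118);print("panel edge",a,b,"yaw",np.arctan2(a[0]-b[0],-(a[1]-b[1]))%np.pi-np.pi)
print("head",tri(w(295,194),ray(T,323.75,205),ray(S,311.7,193)),onz(w(295,194),.105))
print("shank",onz(w(252,195.5),.105),onz(w(286,195.5),.105))
# plate shoulder (z origin=.27-.114, shoulder +.1): ends
a,b=onz(w(399,131),.256),onz(w(399,270),.256);print("plate",a,b)
# scene: plate low corners & hole (crop2: u=200+x/2, v=120+(y-300)/2)
s=lambda x,y:ray(S,200+x/2,120+(y-300)/2)
def onplane(r,p0,n): return r[0]+r[1]*((p0-r[0])@n)/(r[1]@n)
st=get_state();R=Ro.from_rotvec(st['orientation']).as_matrix();n=R[:,1];p0=st['position']+.004*n
for k in [(236,487),(238,442),(300,440),(282,412),(262,446),(275,420)]:
    X=onplane(s(*k),p0,n);print(k,R.T@(X-st['position'])*1000)
```

```text
panel edge [0.5466 0.0508 0.118 ] [ 0.5737 -0.0615  0.118 ] yaw -2.9050353362323587
head (array([ 0.5831, -0.0017,  0.1064]), [np.float64(0.0010881944042637956), np.float64(0.0014532703063575892), np.float64(0.0007195188370051486)]) [ 0.5838 -0.0014  0.105 ]
shank [ 0.5602 -0.0079  0.105 ] [ 0.579  -0.0034  0.105 ]
plate [0.6267 0.0645 0.256 ] [0.6369 0.0235 0.256 ]
(236, 487) [-53.7353   4.     101.1784]
(238, 442) [-50.7674   4.      27.4349]
(300, 440) [ 51.3431   4.     150.9113]
(282, 412) [12.4123  4.     55.5707]
(262, 446) [-15.9257   4.      77.7225]
(275, 420) [ 2.0815  4.     56.3893]
```

Run:
```python
from rig import *
from h import *
s=get_state();print(s['position'],s['orientation']);go(s,[(.619,.0069,.179)],.238)
```

```text
[0.64009039 0.01044137 0.27056089] [ 1.93813697e+00  2.47178687e+00 -1.20940323e-03]
d [  1.7 -21.3  91.6] r [-0.     0.001  0.003]
```

Emit:
drive_tool(targets=[{"dx": 2, "dy": -10, "dz": 20, "rx": 0, "ry": 0, "rz": 0.003, "claw": 4}, {"dx": 2, "dy": -21, "dz": 45, "rx": 0, "ry": 0, "rz": 0.003, "claw": 4}, {"dx": 2, "dy": -21, "dz": 70, "rx": 0, "ry": 0, "rz": 0.003, "claw": 4}, {"dx": 2, "dy": -21, "dz": 86, "rx": 0, "ry": 0, "rz": 0.003, "claw": 4}, {"dx": 2, "dy": -21, "dz": 92, "rx": 0, "ry": 0, "rz": 0.003, "claw": 4}, {"dx": 2, "dy": -21, "dz": 92, "rx": 0, "ry": 0, "rz": 0.003, "claw": 4}, {"dx": 2, "dy": -21, "dz": 92, "rx": 0, "ry": 0, "rz": 0.003, "claw": 4}, {"dx": 2, "dy": -21, "dz": 92, "rx": 0, "ry": 0, "rz": 0.003, "claw": 4}])

```text
t: 5.3
position: [0.6203, 0.009, 0.1802]
orientation: [1.939, 2.47, 0.002]
ft_force: [0.8, 0.0, -1.7]
grip_width: 0.0079
gripper_force: 30.0
```

Run:
```python
from rig import *
from h import *
import cv2
c=get_calibration("wrist");s=get_state();im=capture("wrist")[:,:,::-1]
cv2.imwrite("pics/w4.png",im);np.savez("w4.npz",**c)
a=capture("scene")[:,:,::-1];t=capture("top")[:,:,::-1]
cv2.imwrite("pics/s4.png",a);cv2.imwrite("pics/t4.png",t)
print(s['t'],s['position'],s['orientation'],s['ft_force'])
S=get_calibration("scene");R=Ro.from_rotvec(s['orientation']).as_matrix()
for q in [(0,4,-19-12),(0,4,32),(0,4,74),(-45,4,114),(45,4,114)]:
    p=S['R']@(s['position']+R@np.array(q)/1000)+S['t'];print(q,p[:2]/p[2]*S['fx']+[S['cx'],S['cy']])
cv2.imwrite("pics/v4.png",np.hstack([cv2.resize(a[140:240,270:370],(500,500),interpolation=2),cv2.resize(im[100:200,220:280],(300,500),interpolation=2)]))
```

```text
5.3 [0.62030806 0.00898703 0.1801689 ] [1.93892733e+00 2.46955912e+00 2.19066613e-03] [ 0.75402877  0.0216665  -1.69550821]
(0, 4, -31) [329.22087273 174.824131  ]
(0, 4, 32) [328.53495001 193.17480451]
(0, 4, 74) [328.13208853 203.95266506]
(-45, 4, 114) [314.57425303 228.01860069]
(45, 4, 114) [340.40282785 199.24574166]
```

View pics/v4.png

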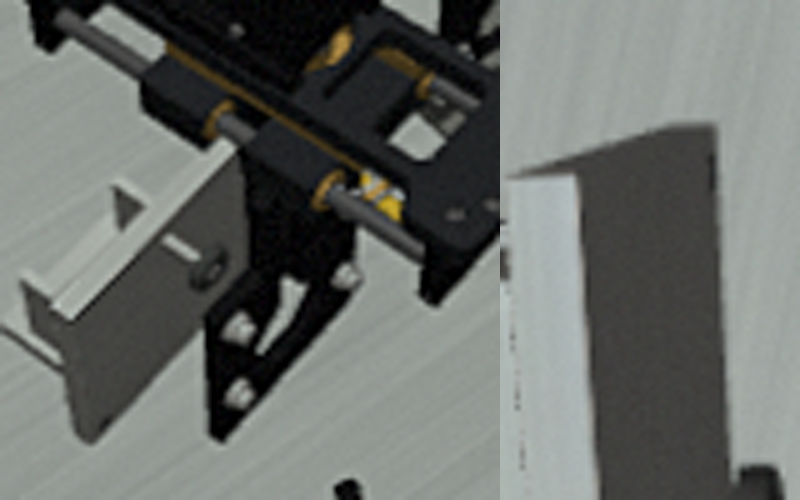

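Run:
```python
from rig import *
from h import *
import cv2
np.set_printoptions(precision=1,suppress=True)
s=get_state();R=Ro.from_rotvec(s['orientation']).as_matrix();P=s['position'];print(P)
c=dict(np.load("w4.npz"));im=cv2.imread("pics/w4.png")
g=im.max(2)
pr=fproj(c,P+R@np.array([45,0,114])/1000);ph=fproj(c,[.583,-.0018,.105]);print("pred plate corner",pr,"head",ph)
for v in range(int(pr[1])-6,int(pr[1])+8):
    print(v,g[v,int(pr[0])-8:int(pr[0])+9])
hu,hv=np.round(ph).astype(int)
_,m=cv2.threshold(g[hv-14:hv+15,hu-14:hu+15],50,255,1);print("head patch");print(g[hv-14:hv+15:2,hu-14:hu+15:2])
S=get_calibration("scene");p=S['R']@np.array([.583,-.0018,.105])+S['t'];print("scene head pred",p[:2]/p[2]*S['fx']+[S['cx'],S['cy']])
```

```text
[0.6 0.  0.2]
pred plate corner [319.5 142.5] head [271.9 206. ]
136 [164 159 157 157 160 165 169 168 166 161 163 163 162 166 169 169 169]
137 [161 158 157 157 162 167 168 168 162 162 164 162 165 167 169 169 169]
138 [162 157 159 159 165 169 168 166 163 161 163 162 165 167 168 168 166]
139 [160 158 158 160 165 168 168 167 163 163 164 161 166 168 170 168 168]
140 [159 158 157 162 164 168 168 166 164 161 166 161 167 169 169 167 166]
141 [160 156 159 163 164 169 168 165 162 162 162 161 168 168 170 168 166]
142 [161 157 159 162 169 169 166 162 164 162 164 165 168 168 170 167 165]
143 [155 157 161 165 168 166 165 163 164 163 163 167 169 170 167 168 168]
144 [156 156 161 166 165 144 142 143 140 142 140 143 143 164 169 169 169]
145 [158 160 161 161 138  94  95  91  93  94  90  96  99 126 153 168 168]
146 [156 161 163 152 112  14   9  11   5   9   7   7   4  71 135 167 171]
147 [157 156 165 152 113  12  11  11  11  11  11  10  15  74 137 168 168]
148 [156 161 165 152 110   8   3  15  15   9   3  12   8  76 136 167 170]
149 [159 161 167 145  86   7  12  17  16   6  10  14   8  47 127 169 171]
[... 287 characters left out ...]
57  58  54  28  59 175 169 165 162 167]
 [ 69  69  68  67  66  64  65  59  42  44 172 168 167 165 167]
 [130 133 134 132  93  68  67  61  67  44 173 169 169 166 167]
 [172 174 174 173 111  67  65  65  69  41 173 166 168 166 167]
 [162 159 160 160 104  69  73  69  67  42 167 167 162 165 166]
 [ 67  68  69  67  70  72  71  66  43  43 166 169 165 169 167]
 [ 67  67  65  67  66  67  71  71  23  62 169 167 164 166 165]
 [ 66  68  64  62  63  67  64  70  33  83 169 166 164 166 167]
 [ 66  66  65  67  61  65  66  65  41 143 168 167 165 165 167]
 [ 67  69  65  62  50  52  57  55  67 166 168 167 164 164 164]
 [ 67  66  65  64  46 144 162 159 170 168 169 166 166 166 165]]
scene head pred [311.5 193.6]
```

The plate and screw axis agree laterally to about 0.5 mm (tool x −2.2 against −1.7). Now insert along −y by 52 mm.

Emit:
drive_tool(targets=[{"dx": 0, "dy": -8, "dz": 1, "rx": 0, "ry": 0, "rz": 0, "claw": 4}, {"dx": 0, "dy": -18, "dz": 1, "rx": 0, "ry": 0, "rz": 0, "claw": 4}, {"dx": 0, "dy": -28, "dz": 1, "rx": 0, "ry": 0, "rz": 0, "claw": 4}, {"dx": 0, "dy": -38, "dz": 1, "rx": 0, "ry": 0, "rz": 0, "claw": 4}, {"dx": 0, "dy": -46, "dz": 1, "rx": 0, "ry": 0, "rz": 0, "claw": 4}, {"dx": 0, "dy": -52, "dz": 1, "rx": 0, "ry": 0, "rz": 0, "claw": 4}, {"dx": 0, "dy": -52, "dz": 1, "rx": 0, "ry": 0, "rz": 0, "claw": 4}, {"dx": 0, "dy": -52, "dz": 1, "rx": 0, "ry": 0, "rz": 0, "claw": 4}, {"dx": 0, "dy": -52, "dz": 1, "rx": 0, "ry": 0, "rz": 0, "claw": 4}])

```text
t: 6.2
position: [0.5693, -0.0032, 0.1777]
orientation: [1.939, 2.471, 0.0]
ft_force: [0.6, 0.5, -2.0]
grip_width: 0.008
gripper_force: 30.0
```

Run:
```python
from rig import *
from h import *
import cv2
s=get_state();R=Ro.from_rotvec(s['orientation']).as_matrix();print(s['position'],s['ft_force'])
print("screw in tool",R.T@(np.array([.5704,-.0049,.105])-s['position'])*1000, "pitch", R[:,2])
im=capture("wrist")[:,:,::-1];a=capture("scene")[:,:,::-1];t=capture("top")[:,:,::-1]
cv2.imwrite("pics/v5.png",np.hstack([cv2.resize(a[140:240,270:350],(400,500),interpolation=2),cv2.resize(im[130:230,240:320],(400,500),interpolation=2)]))
```

```text
[ 0.56932523 -0.0031906   0.17768541] [ 0.5994173   0.50535927 -2.01061665]
screw in tool [-1.90570019  0.60244768 72.68598268] pitch [ 5.03270855e-04 -2.11586747e-05 -9.99999873e-01]
```

View pics/v5.png

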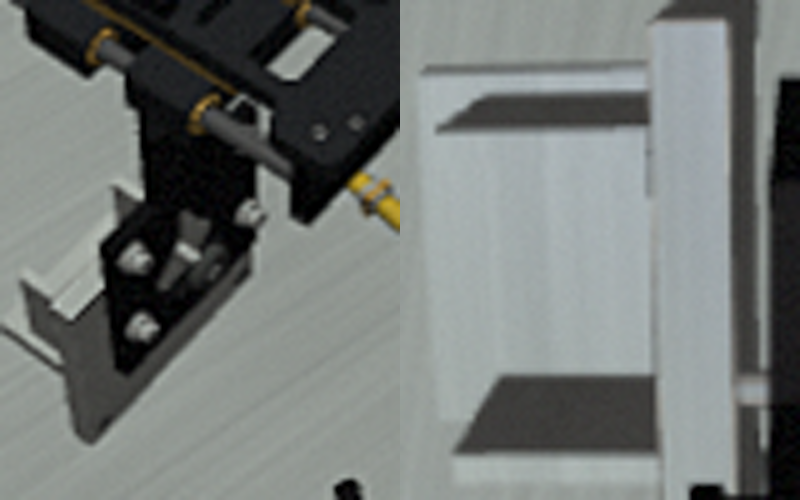

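The head now shows through the hole (left view, about (210,265)), the plate sits in the gap clear of the panel, and there is no contact force. Lowering.

Emit:
drive_tool(targets=[{"dx": 0, "dy": 0, "dz": 5, "rx": 0, "ry": 0, "rz": 0, "claw": 4}, {"dx": 0, "dy": 0, "dz": 10, "rx": 0, "ry": 0, "rz": 0, "claw": 4}, {"dx": 0, "dy": 0, "dz": 15, "rx": 0, "ry": 0, "rz": 0, "claw": 4}, {"dx": 0, "dy": 0, "dz": 20, "rx": 0, "ry": 0, "rz": 0, "claw": 4}, {"dx": 0, "dy": 0, "dz": 24, "rx": 0, "ry": 0, "rz": 0, "claw": 4}, {"dx": 0, "dy": 0, "dz": 27, "rx": 0, "ry": 0, "rz": 0, "claw": 4}, {"dx": 0, "dy": 0, "dz": 29, "rx": 0, "ry": 0, "rz": 0, "claw": 4}, {"dx": 0, "dy": 0, "dz": 31, "rx": 0, "ry": 0, "rz": 0, "claw": 4}, {"dx": 0, "dy": 0, "dz": 31, "rx": 0, "ry": 0, "rz": 0, "claw": 4}])

```text
t: 7.1
position: [0.5689, -0.0033, 0.1462]
orientation: [-1.939, -2.471, 0.0]
ft_force: [-0.2, 0.9, -2.3]
grip_width: 0.0077
gripper_force: 30.0
```

Emit:
drive_tool(targets=[{"dx": 0, "dy": 0, "dz": 1, "rx": 0, "ry": 0, "rz": 0, "claw": 4}, {"dx": 0, "dy": 0, "dz": 2, "rx": 0, "ry": 0, "rz": 0, "claw": 4}, {"dx": 0, "dy": 0, "dz": 3, "rx": 0, "ry": 0, "rz": 0, "claw": 4}, {"dx": 0, "dy": 0, "dz": 4, "rx": 0, "ry": 0, "rz": 0, "claw": 4}, {"dx": 0, "dy": 0, "dz": 4, "rx": 0, "ry": 0, "rz": 0, "claw": 4}, {"dx": 0, "dy": 0, "dz": 4, "rx": 0, "ry": 0, "rz": 0, "claw": 4}])

```text
t: 7.6
position: [0.569, -0.0033, 0.1425]
orientation: [1.939, 2.471, -0.0]
ft_force: [0.4, 0.4, -2.0]
grip_width: 0.0079
gripper_force: 30.0
```

Emit:
drive_tool(targets=[{"dx": 0, "dy": 0, "dz": 0.5, "rx": 0, "ry": 0, "rz": 0, "claw": 4}, {"dx": 0, "dy": 0, "dz": 1, "rx": 0, "ry": 0, "rz": 0, "claw": 4}, {"dx": 0, "dy": 0, "dz": 1.5, "rx": 0, "ry": 0, "rz": 0, "claw": 4}, {"dx": 0, "dy": 0, "dz": 2, "rx": 0, "ry": 0, "rz": 0, "claw": 4}, {"dx": 0, "dy": 0, "dz": 2, "rx": 0, "ry": 0, "rz": 0, "claw": 4}, {"dx": 0, "dy": 0, "dz": 2, "rx": 0, "ry": 0, "rz": 0, "claw": 4}])

```text
t: 8.1
position: [0.5691, -0.0032, 0.1407]
orientation: [1.939, 2.471, 0.0]
ft_force: [-1.1, -0.4, -0.1]
grip_width: 0.0076
gripper_force: 30.0
```

Emit:
drive_tool(targets=[{"dx": 0, "dy": 0, "dz": 0.5, "rx": 0, "ry": 0, "rz": 0, "claw": 4}, {"dx": 0, "dy": 0, "dz": 1, "rx": 0, "ry": 0, "rz": 0, "claw": 4}, {"dx": 0, "dy": 0, "dz": 1, "rx": 0, "ry": 0, "rz": 0, "claw": 4}, {"dx": 0, "dy": 0, "dz": 1, "rx": 0, "ry": 0, "rz": 0, "claw": 4}])

```text
t: 8.43
position: [0.5692, -0.0032, 0.1404]
orientation: [1.939, 2.471, 0.0]
ft_force: [-3.1, -0.8, 7.6]
grip_width: 0.0076
gripper_force: 30.0
```

Run:
```python
from rig import *
from h import *
import cv2
s=get_state();print(s['position'],s['ft_force'])
im=capture("wrist")[:,:,::-1];a=capture("scene")[:,:,::-1]
cv2.imwrite("pics/v6.png",np.hstack([cv2.resize(a[140:240,270:350],(400,500),interpolation=2),cv2.resize(im[130:230,240:320],(400,500),interpolation=2)]))
```

```text
[ 0.56923876 -0.0032175   0.14043604] [-3.13289829 -0.8292495   7.60122604]
```

View pics/v6.png

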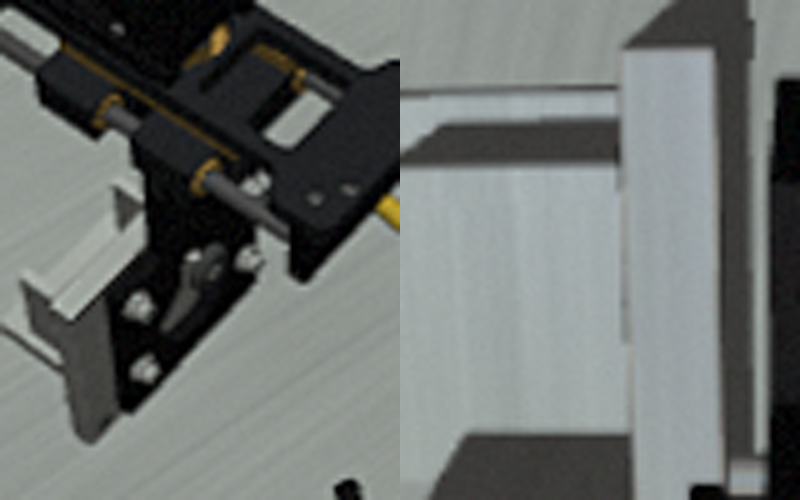

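The screw sits at the slot's end (head at left-view (208,265)) and the slot end height works out at 0.108 as expected. I'll unload slightly, open and withdraw.

Emit:
drive_tool(targets=[{"dx": 0, "dy": 0, "dz": -0.7, "rx": 0, "ry": 0, "rz": 0, "claw": 4}, {"dx": 0, "dy": 0, "dz": -0.7, "rx": 0, "ry": 0, "rz": 0, "claw": 4}, {"dx": 0, "dy": 0, "dz": -0.7, "rx": 0, "ry": 0, "rz": 0, "claw": 12}, {"dx": 0, "dy": 0, "dz": -0.7, "rx": 0, "ry": 0, "rz": 0, "claw": 18}, {"dx": 0, "dy": 0, "dz": -0.7, "rx": 0, "ry": 0, "rz": 0, "claw": 30}, {"dx": 0, "dy": 0, "dz": -0.7, "rx": 0, "ry": 0, "rz": 0, "claw": 40}, {"dx": 0, "dy": 0, "dz": -0.7, "rx": 0, "ry": 0, "rz": 0, "claw": 40}, {"dx": 0, "dy": 0, "dz": -0.7, "rx": 0, "ry": 0, "rz": 0, "claw": 40}, {"dx": 0, "dy": 0, "dz": -0.7, "rx": 0, "ry": 0, "rz": 0, "claw": 40}])

```text
t: 9.28
position: [0.569, -0.0033, 0.1402]
orientation: [1.939, 2.471, -0.0]
ft_force: [-0.7, 0.4, -0.6]
grip_width: 0.038
gripper_force: 0.0
```

Emit:
drive_tool(targets=[{"dx": 0, "dy": 0, "dz": -8, "rx": 0, "ry": 0, "rz": 0, "claw": 40}, {"dx": 0, "dy": 0, "dz": -20, "rx": 0, "ry": 0, "rz": 0, "claw": 40}, {"dx": 0, "dy": 0, "dz": -40, "rx": 0, "ry": 0, "rz": 0, "claw": 40}, {"dx": 0, "dy": 0, "dz": -70, "rx": 0, "ry": 0, "rz": 0, "claw": 40}, {"dx": 0, "dy": 0, "dz": -100, "rx": 0, "ry": 0, "rz": 0, "claw": 40}, {"dx": -40, "dy": 0, "dz": -120, "rx": 0, "ry": 0, "rz": 0, "claw": 40}, {"dx": -80, "dy": 0, "dz": -140, "rx": 0, "ry": 0, "rz": 0, "claw": 40}, {"dx": -120, "dy": 0, "dz": -150, "rx": 0, "ry": 0, "rz": 0, "claw": 40}, {"dx": -150, "dy": 0, "dz": -150, "rx": 0, "ry": 0, "rz": 0, "claw": 40}, {"dx": -150, "dy": 0, "dz": -150, "rx": 0, "ry": 0, "rz": 0, "claw": 40}, {"dx": -150, "dy": 0, "dz": -150, "rx": 0, "ry": 0, "rz": 0, "claw": 40}])

```text
t: 10.2
position: [0.6047, -0.1515, 0.2911]
orientation: [1.944, 2.467, 0.0]
ft_force: [-0.5, -0.4, 0.1]
grip_width: 0.0398
gripper_force: 0.0
```

Run:
```python
from rig import *
import cv2,numpy as np
im=capture("wrist")[:,:,::-1];a=capture("scene")[:,:,::-1]
cv2.imwrite("pics/v7.png",np.hstack([cv2.resize(a[130:260,160:420],(520,260),interpolation=2).copy(),cv2.resize(a[140:240,270:370],(260,260),interpolation=2)]))
print(get_state()['position'])
```

```text
[ 0.60472435 -0.14780689  0.29107973]
```

View pics/v7.png

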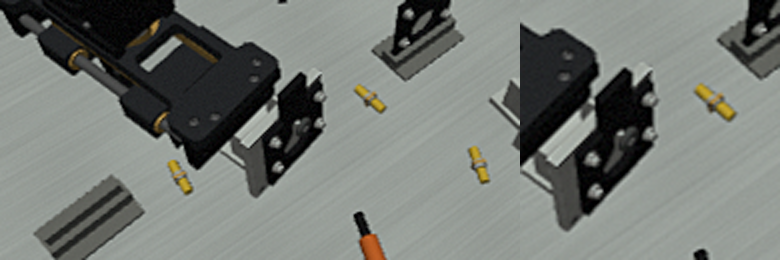

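The plate hangs upright on the screw (left view, about (298,125)), free of the gripper. The round-hole plate is still in its stand at the top right.

```bash
python3 -c "
from rig import *
print(close_job())"
```

```text
the job is handed in; nothing more can be done
None
```

The keyhole plate hangs upright on the screw of the right-hand panel, released and clear of the gripper; the round-hole plate was left standing in its stand, and the job was handed in at about 10 s.

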